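# Make up the parcel-desk and letter-desk kits in the post office

## Robot

A 6-joint arm with a two-finger parallel gripper is mounted at the origin on the work surface. World frame = base frame: x ahead of the robot, y to its left, z up, the work surface at z = 0. Lengths are in m, angles in rad, forces in N, time in s.
With the tool pointing down it reaches from about 0.375 to 0.75 m from the base axis. Payload 9 kg.
Tool frame: the origin (TCP) lies between the finger pads; the fingertips stand 17 mm ahead of it and the grasp point (between the pads) lies 2 mm behind it; x points along the fingers, z is the direction in which the jaws open and shut, and the axes are right-handed (so a half turn about x gives the same grasp; the last joint's range is limited). The gripper opens to 85 mm and grips with 20 to 120 N. Pads are 22 mm wide; open, the fingers measure 114 mm over their backs; the gripper's body (76 mm by 85 mm) begins 54 mm behind the grasp point. The pads swing forward as they close: fully open they stand 13 mm farther back than shut.
Start: joints at [-1.332, 0.104, 0.097, 1.564, 0, 1.353], TCP at [0.265, -0.539, 0.248] pointing down, gripper open.
Joint ranges: [-2.99, 2.99], [-0.84, 1.86], [-1.1, 1.16], [-1.84, 2.11], [-1.51, 1.56], [-3.14, 3.14]. Speed limits (rad/s): [2.22, 2.22, 2.57, 3.14, 3.14, 3.14].

## Interface

Orientations are given as a rotation vector (axis times angle).
In Python, from workcell import manip, get_image gives the robot as it stands.
- The arm moves only by the shell command python3 -m pendant 'ROWS'. ROWS is JSON, a list that holds one entry, the list of rows, each a list of 7 numbers: the turn, a rotation vector about the tool's x, y, z in degrees, then the shift along the tool's x, y, z in m, then the opening in per cent of the stroke, from 0 (shut) to 100 (fully open). In form: [[[wx, wy, wz, tx, ty, tz, hand], ...]]. A call has 1 to 12 rows; each row shifts and turns the commanded pose from where the row before left it, along the tool's axes as they then stand; what a row does not reach is not made up. A row lasts 1/12 s, in which the tool goes at most 41.7 mm and 7.16 degrees, less where a joint would pass 70% of its speed; a pose out of reach is approached as far as the arm can. A call is refused whole if a number of a shift passes 0.0417 or a number of a turn 7.16, either way. A call with a gripper value outside its range is refused whole. The fingers move at their own pace and stop on an object; the grip force is fixed at half the most. Time passes only in rows, so rows that do not move let the fingers close. It gives the time, the measured TCP pose, the force and the opening at its end, in the units of the state.
- manip.state(): the state, without advancing time (a new reading comes with each control period).
- get_image(name): name is "scene" or "top" or "wrist"; returns a dict with "pixels" (384x512x3 uint8, red, green, blue), "fx", "fy", "cx", "cy" (pixels), "dist_coeffs" ([k1, k2, p1, p2, k3] as OpenCV has them; the pictures are not rectified), "extrinsics" (4x4, takes a point from world to camera coordinates); the wrist camera has in their place "T_tool_cam" (4x4, takes a point from camera to tool coordinates, whose origin is the TCP and whose axes are the tool frame's). Camera axes: x right, y up, looking along -z (the intrinsics and any distortion apply to the point x, -y, -z); pixel columns grow to the right and rows downward; lengths in m; the calibration is good to about 2 mm. A picture is of the moment at which its call begins: read the wrist's pose just before it. There is no depth.
- manip.sign_off(): hands the job in, once; it reports no verdict.
The state is a dict: "t": time; "joints": joint angles; "dq": joint speeds; "tau": joint torques, N m; "tool_pos": TCP position; "orientation": TCP orientation; "force": force on the tool from outside, world axes, zero at the start; "torque": the same for the moment, N m; "opening": opening from 0.0 (shut) to 1.0 (fully open).
Only numpy, scipy, OpenCV 4.12 (cv2) and the standard library are available. Lean on these libraries where they do the work, as an engineer would, in place of code of your own. Each camera call takes 0.05 s, during which the arm holds its last target.

## Task

Make up the two desk kits. Parcel kit, in the tray with the two wooden blocks: lay the thin tape roll flat on the tray floor between the blocks, then bridge the two blocks with the ruler, flat, centred and in line with the tray, above the roll. Letter kit, in the divided tray: stand the hand stamp upright in the small compartment and set the label carton, right way up, flat on the floor of the large one; leave the thicker tape roll where it is.

Things in the scene. Friction and masses are not known exactly. Their poses are not given: they have to be found in the camera images.
- low_roll_c (a point): Thin roll of tan packing tape lying flat: ring 50 mm outside diameter, 28 mm hole, 25 mm high. The point is its centre, half-way up; z is its axis, up.
- thick_roll_c (a point): Thicker and wider roll of the same tape, not wanted in any kit: ring 64 mm outside diameter, 38 mm hole, 48 mm high, lying flat. The point is its centre, half-way up.
- date_stamp_c (a point): Round hand stamp standing upright, 70 mm high: steel and rubber foot 40 mm in diameter and 14 mm high, dark wooden handle above it, 25 mm in diameter between 42 and 62 mm above the foot's underside (thinner, 18 to 22 mm, lower down). The point is on its axis, half-way up (35 mm above the underside); z is up.
- carton_c (a point): Small closed cardboard carton of labels, 72 mm (x) by 40 mm (y) by 36 mm (z). The point is its centre, half-way up.
- ruler_c (a point): Plain wooden ruler with black tick marks on its upper face, lying flat: 200 mm (x, its length) by 28 mm (y) by 8 mm (z). The point is its centre, half-way up; at the start it lies roughly across the robot's view (its length near world y).
- parcel_tray: Grey tray fixed to the desk, 216 mm (x) by 118 mm (y), walls 4 mm thick, rim 14 mm above the desk, floor about 4 mm above the desk. Two wooden blocks are fixed in it on its long centre line at x = -75 and x = +75 mm, each 20 mm (x) by 60 mm (y), their flat tops 45 mm above the desk; the clear gap between them is 130 mm. Origin: centre of the tray's underside, on the desk; x along the tray, z up.
- letter_tray: Grey tray fixed to the desk, 206 mm (x) by 118 mm (y), walls 4 mm thick, rim 14 mm above the desk, floor about 4 mm above the desk. A low 4 mm divider across it at x = -19 mm parts it into a small compartment (78 mm long, centre x = -60 mm, the end nearer the robot) and a large one (116 mm long, centre x = +41 mm), both 110 mm wide (y) with centre y = 0. Origin: centre of the tray's underside, on the desk; x along the tray, z up.
Things that resemble listed ones, but are neither listed nor needed, are in the scene too. Leave any purple look-alike of the part that bears date_stamp_c alone.

How it is judged:
On the way, in this order (a step that is already met when the one before it is completed fails the run):
1. the thin tape roll lies flat on the parcel tray's floor between the blocks (x of low_roll_c in the frame of parcel_tray between -0.044 and 0.044 m and y of low_roll_c in the frame of parcel_tray between -0.035 and 0.035 m and z of low_roll_c in the frame of parcel_tray between 0.012 and 0.022 m and angle between low_roll_c's own z axis and vertical below 0.12 rad), for 0.2 s.
2. then the ruler bridges the two blocks above it (x of ruler_c in the frame of parcel_tray between -0.02 and 0.02 m and y of ruler_c in the frame of parcel_tray between -0.02 and 0.02 m and z of ruler_c in the frame of parcel_tray between 0.043 and 0.055 m and angle between ruler_c's own z axis and vertical below 0.08 rad and angle between the x axis of ruler_c and the x axis of parcel_tray, either way round below 0.25 rad), for 0.2 s.
At the end, for the whole second after the job is handed in: Thin roll flat on the parcel tray floor between the blocks; ruler level on both blocks, within 20 mm of the tray centre each way and 0.25 rad of its line; stamp upright in the small, carton flat in the large compartment; thick roll within 25 mm of its start; all released, at rest (all of step 1 and all of step 2 and x of date_stamp_c in the frame of letter_tray between -0.083 and -0.037 m and y of date_stamp_c in the frame of letter_tray between -0.04 and 0.04 m and z of date_stamp_c in the frame of letter_tray between 0.033 and 0.045 m and angle between each of date_stamp_c, carton_c's own z axis and vertical below 0.12 rad and x of carton_c in the frame of letter_tray between 0 and 0.083 m and y of carton_c in the frame of letter_tray between -0.038 and 0.038 m and z of carton_c in the frame of letter_tray between 0.016 and 0.028 m and linear speed of each of low_roll, ruler, date_stamp, carton below 0.02 m/s and distance of thick_roll_c from where it was at the start of the episode below 0.025 m); the robot touches nothing.
It fails at once if the thicker tape roll is moved more than 25 mm (distance of thick_roll_c from where it was at the start of the episode above 0.025 m).
It also fails if it takes over 106 s, if anything falls off the work surface, if the arm or the gripper's body presses on something with over 40 N, if the wrist force passes 120 N, or if a joint passes its speed limit or range.

## Working session

There is one attempt and no reset: what is moved stays moved. The work goes in short steps, Python scripts to look and compute and a shell command to move; the robot and the scene stay as the last step left them, time stands still between calls to the robot, and variables do not carry over. Pictures are saved under pics/ and viewed, and the job is handed in when it is done.

```bash
ls; mkdir -p pics; python3 - <<'E'
from workcell import manip, get_image
import cv2,json
print(manip.state())
for n in ("scene","top","wrist"):
    d=get_image(n)
    cv2.imwrite(f"pics/{n}0.png",d["pixels"][:,:,::-1])
    print(n,{k:(v.tolist() if hasattr(v,'tolist') else v) for k,v in d.items() if k!="pixels"})
E
```

```text
pics
{'t': 0.0, 'joints': array([-1.33165782e+00,  1.04697999e-01,  9.64845373e-02,  1.56390662e+00,
        3.35114332e-06,  1.35312185e+00]), 'dq': array([-8.29543137e-04, -1.27793282e-03,  5.74155906e-04,  5.13927611e-04,
        8.94386533e-04,  4.80736977e-05]), 'tau': array([-1.24777878e-03, -5.56925869e+01,  5.03652334e+01,  1.64085045e-02,
       -3.88752424e-04,  3.53798228e-06]), 'tool_pos': array([ 0.26460272, -0.53816055,  0.24753148]), 'orientation': array([ 0.86735926,  1.39230337, -0.86583743]), 'force': array([-0.00318408,  0.54611843,  0.06604153]), 'torque': array([-0.02088893, -0.03994954, -0.02844664]), 'opening': 1.0019048059949385}
scene {'fx': 374.3355671292093, 'fy': 374.3355671292093, 'cx': 253.57587700926106, 'cy': 190.48129024991198, 'dist_coeffs': [0.026465401068531857, 0.0, 0.0, 0.0, 0.0], 'extrinsics': [[-0.8129248478270333, 0.5822264545287833, -0.012866523704468537, 0.4642110342660587], [-0.5041050608601313, -0.6924429398253084, 0.5161403517467782, 0.2705415177066366], [0.2916012335375115, 0.4260693966162404, 0.856407373781003, -1.066139821580055], [0.0
[... 254 characters left out ...]
05632831236, -0.028497516152954993], [0.9962029855661474, 0.01690639669969492, 0.08540366092695821, -0.583458055482697], [-0.08553916967429841, 0.007459972118766131, 0.9963068800662869, -1.027479276253982], [0.0, 0.0, 0.0, 1.0]]}
wrist {'fx': 278.4293453899333, 'fy': 278.4293453899333, 'cx': 257.08372923490305, 'cy': 191.7451270924218, 'dist_coeffs': [-0.01997772940110205, 0.0, 0.0, 0.0, 0.0], 'T_tool_cam': [[0.0002849884152196893, 0.30786565960367857, -0.9514297947922351, -0.1258214010256587], [-0.0009332790278231371, 0.9514295009607657, 0.3078652849734829, 0.07828029641588898], [0.9999995238858159, 0.0008002114342599993, 0.0005584709491671997, 0.0005406322366628968], [0.0, 0.0, 0.0, 1.0]]}
```

View pics/top0.png

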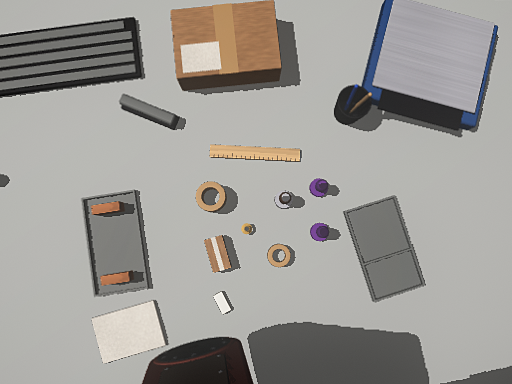

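View pics/scene0.png

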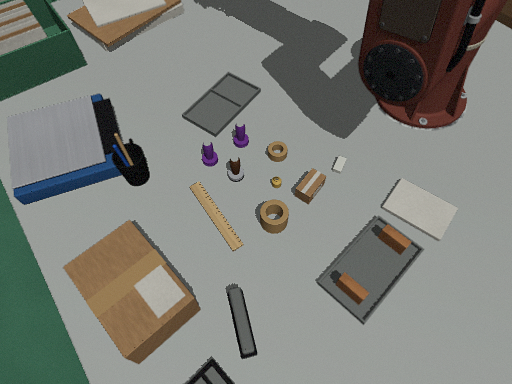

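The top view shows these candidates:
- **Tape rolls:** the one at (211,196) is bigger, so it is the thick roll. The one at (278,256) is smaller, so it is the thin roll.
- **Stamps:** (285,200) has a dark wood handle and a steel foot. The ones at (319,187) and (319,232) are purple look-alikes.
- **Carton:** (218,254), with a white label.
- **Ruler:** (255,153).

I'll confirm in an enlarged crop.

```bash
cat > h.py <<'E'
import numpy as np, cv2
from scipy.spatial.transform import Rotation as R
from workcell import manip, get_image
def cam(d,state=None):
    K=np.array([[d["fx"],0,d["cx"]],[0,d["fy"],d["cy"]],[0,0,1.]]);D=np.array(d["dist_coeffs"],float)
    F=np.diag([1,-1,-1.])
    if "extrinsics" in d: E=np.array(d["extrinsics"])
    else:
        T=np.eye(4);T[:3,:3]=R.from_rotvec(state["orientation"]).as_matrix();T[:3,3]=state["tool_pos"]
        E=np.linalg.inv(T@np.array(d["T_tool_cam"]))
    return K,D,F@E[:3,:3],F@E[:3,3]
def proj(c,P):
    K,D,Rm,t=c
    return cv2.projectPoints(np.asarray(P,float).reshape(-1,3),cv2.Rodrigues(Rm)[0],t,K,D)[0].reshape(-1,2)
def plane(c,uv,z):
    K,D,Rm,t=c
    n=cv2.undistortPoints(np.asarray(uv,float).reshape(-1,1,2),K,D).reshape(-1,2)
    r=np.c_[n,np.ones(len(n))]@Rm; o=-Rm.T@t
    return o+r*((z-o[2])/r[:,2])[:,None]
def tool():
    s=manip.state(); return s,R.from_rotvec(s["orientation"]).as_matrix()
E
python3 - <<'E'
import cv2
a=cv2.imread("pics/top0.png");s=a[135:315,190:430]
cv2.imwrite("pics/crop0.png",cv2.resize(s,None,fx=3.2,fy=3.2,interpolation=cv2.INTER_CUBIC))
cv2.imwrite("pics/crop1.png",cv2.resize(a[180:310,70:250],None,fx=4,fy=4,interpolation=cv2.INTER_CUBIC))
E
```

```text
(no output)
```

View pics/crop0.png

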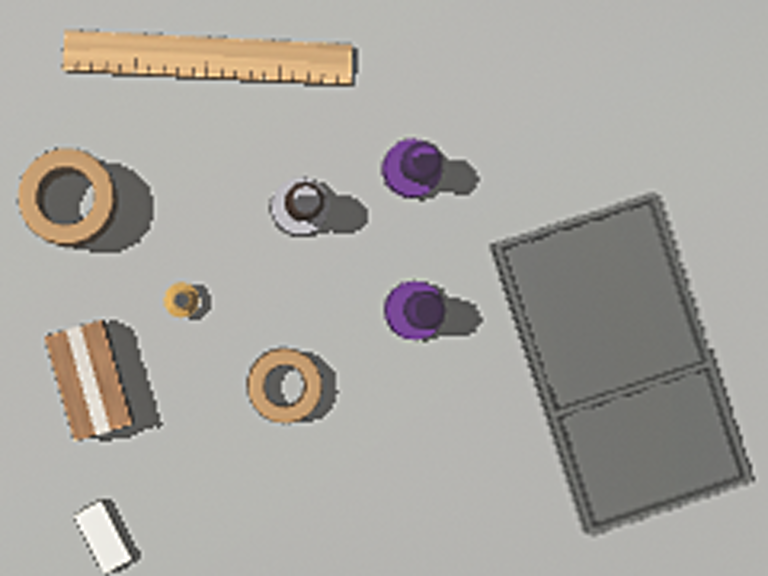

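View pics/crop1.png

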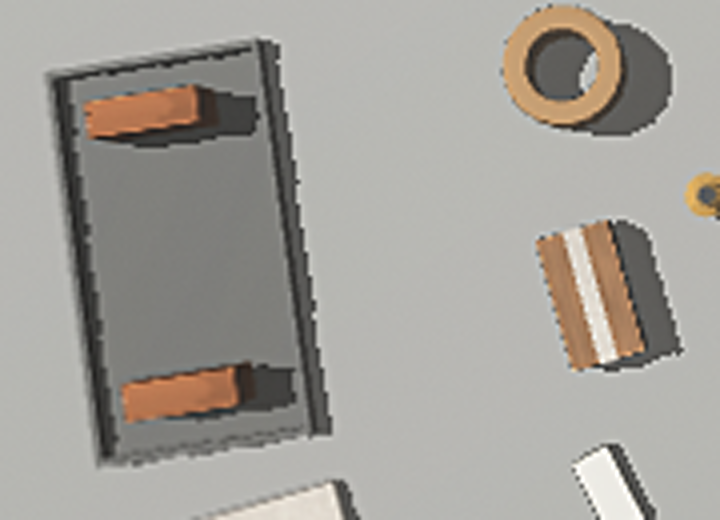

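Confirmed: the wooden stamp is at (285,200) and is neither purple one. The thin roll is (278,256), the carton (218,254) and the ruler (255,153). Next I'll measure them.

```bash
cat > m.py <<'E'
from h import *
d=get_image("top");c=cam(d);img=d["pixels"];hsv=cv2.cvtColor(img,cv2.COLOR_RGB2HSV)
def obj(roi,mask,z,name):
    x0,y0,x1,y1=roi;m=np.zeros(mask.shape,np.uint8);m[y0:y1,x0:x1]=mask[y0:y1,x0:x1]
    cs,_=cv2.findContours(m,cv2.RETR_EXTERNAL,cv2.CHAIN_APPROX_NONE)
    k=max(cs,key=cv2.contourArea)[:,0]
    P=plane(c,k,z)[:,:2]
    r=cv2.minAreaRect((P*1000).astype(np.float32))
    mec=cv2.minEnclosingCircle((P*1000).astype(np.float32))
    bp=cv2.boxPoints(r); e=bp[1]-bp[0]; f=bp[2]-bp[1]
    L=e if np.linalg.norm(e)>np.linalg.norm(f) else f
    print(name,"rect c",np.round(r[0],1),"size",np.round(r[1],1),"long-axis deg %.1f"%(np.degrees(np.arctan2(L[1],L[0]))%180),"circ",np.round(mec[0],1),round(mec[1],1))
H,S,V=[hsv[...,i].astype(int) for i in range(3)]
warm=((S>70)&(V>90)&(H<30)).astype(np.uint8)
if __name__=="__main__":
    obj((190,175,235,220),warm,.048,"thick")
    obj((262,240,296,270),warm,.025,"thin")
    obj((205,140,305,165),warm,.008,"ruler")
    lab=((S>60)&(V>60)&(H<30)|((V>185)&(S<40))).astype(np.uint8)
    obj((200,232,233,275),lab,.036,"carton")
    org=((S>120)&(V>120)&(H<20)).astype(np.uint8)
    obj((85,200,128,216),org,.045,"blkfar"); obj((95,270,135,288),org,.045,"blknear")
    dark=(V<140).astype(np.uint8)
    obj((340,190,430,305),dark,.014,"letter"); obj((78,185,155,300),((V<150)|(warm>0)).astype(np.uint8),.014,"parcel")
    b=c
    # stamp
    g=((V<90)).astype(np.uint8)
    for uv in [(284.5,197.5)]: print("stamp top",plane(c,[uv],.07))
    print("stamp foot",plane(c,[(284,200.5)],.014))
E
python3 m.py
```

```text
thick rect c [571.   76.2] size [59.3 61.4] long-axis deg 91.0 circ [571.1  76.7] 31.7
thin rect c [447.9 -71. ] size [48.3 46.9] long-axis deg 45.9 circ [447.9 -70.2] 24.9
ruler rect c [672.4 -15.4] size [198.5  27.7] long-axis deg 88.2 circ [672.2 -15.4] 100.0
carton rect c [450.   60.6] size [86.3 63.7] long-axis deg 1.1 circ [449.   57.2] 47.4
blkfar rect c [542.8 299.4] size [18.8 58.3] long-axis deg 99.8 circ [542.9 299.3] 30.0
blknear rect c [394.9 272.7] size [19.2 58.6] long-axis deg 100.4 circ [396.3 272.6] 29.8
letter rect c [ 466.6 -300.7] size [207.9 122.4] long-axis deg 18.7 circ [ 466.6 -300.4] 119.3
parcel rect c [468.6 280.4] size [218.1 128.5] long-axis deg 10.0 circ [468.6 281.2] 125.4
stamp top [[ 0.56874028 -0.07885344  0.07      ]]
stamp foot [[ 0.56633225 -0.08162148  0.014     ]]
```

```bash
python3 - <<'E'
from m import *
print("bg",hsv[225,205],hsv[255,217],hsv[250,212])
lab=((S>50)&(V>60)&(H<30)|((V>200)&(S<40))).astype(np.uint8)
obj((200,228,234,276),lab,.036,"carton")
P=plane(c,[(204.4,240.6),(222.5,235.3),(230.9,270),(213.75,272.5)],.036);print(P.round(4),P.mean(0))
print(np.linalg.norm(np.diff(P,axis=0),axis=1))
L=np.array([(492,243),(657,194),(752,480),(590,533)])/3.2+[190,135]
P=plane(c,L,.014);print(P.round(4),P.mean(0)); print(np.linalg.norm(np.diff(P,axis=0),axis=1), np.degrees(np.arctan2(*(P[1]-P[2])[1::-1])),np.degrees(np.arctan2(*(P[0]-P[3])[1::-1])))
# scene cross-check
d2=get_image("scene");c2=cam(d2);im=d2["pixels"].copy()
pts=[(.4479,-.0705,.025),(.571,.0765,.048),(.6724,-.0154,.008),(.568,-.08,.07),(.568,-.08,.0),(.447,.057,.036),(.4689,.286,.014),(.4666,-.3007,.014)]
th=np.radians(10.1);
for n,(cx,cy,th,a,b) in {"p":(.4689,.286,10.1,.108,.059),"l":(.4666,-.3007,18.2,.103,.059)}.items():
    th=np.radians(th)
    for sx,sy in((1,1),(1,-1),(-1,1),(-1,-1)): pts.append((cx+np.cos(th)*a*sx-np.sin(th)*b*sy,cy+np.sin(th)*a*sx+np.cos(th)*b*sy,.014))
big=cv2.resize(im[60:330,170:440],None,fx=2.2,fy=2.2,interpolation=cv2.INTER_CUBIC)
for p in proj(c2,pts): cv2.circle(big,tuple(((p-[170,60])*2.2).astype(int)),3,(0,255,0),-1)
cv2.imwrite("pics/s1.png",big[:,:,::-1])
t=cv2.resize(img[180:310,70:440],None,fx=2.1,fy=2.1,interpolation=cv2.INTER_CUBIC)
for p in proj(c,pts): cv2.circle(t,tuple(((p-[70,180])*2.1).astype(int)),2,(0,255,0),-1)
cv2.imwrite("pics/t1.png",t[:,:,::-1])
s,T=tool();print(T.round(3))
E
```

```text
bg [ 24   7 184] [ 20  17 225] [ 14 118 173]
carton rect c [450.2  60.4] size [72.5 39.8] long-axis deg 17.4 circ [450.1  60.5] 39.8
[[0.4767 0.0878 0.036 ]
 [0.4886 0.0497 0.036 ]
 [0.4158 0.0304 0.036 ]
 [0.41   0.0665 0.036 ]] [0.4477547  0.05859884 0.036     ]
[0.0399522  0.07528113 0.03656498]
[[ 0.5457 -0.2125  0.014 ]
 [ 0.5811 -0.3263  0.014 ]
 [ 0.3877 -0.3899  0.014 ]
 [ 0.3511 -0.2793  0.014 ]] [ 0.46640558 -0.30200691  0.014     ]
[0.11911323 0.20358984 0.116516  ] 18.223600282068563 18.943003539222843
[[-0.     0.897  0.441]
 [ 0.     0.441 -0.897]
 [-1.     0.    -0.   ]]
```

View pics/s1.png

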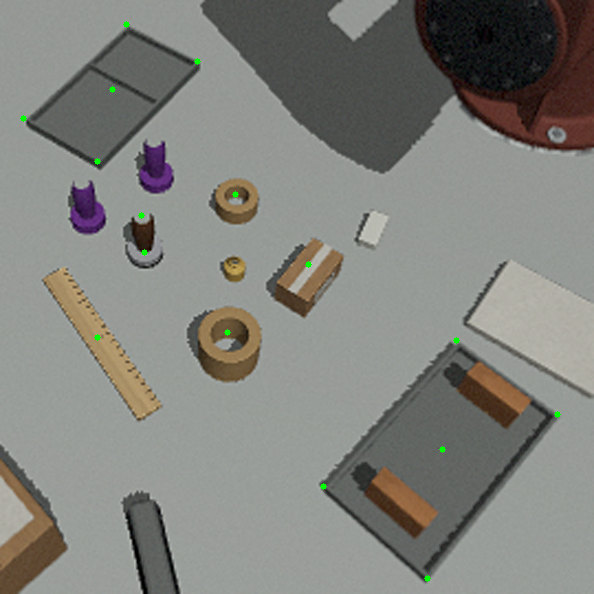

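View pics/t1.png

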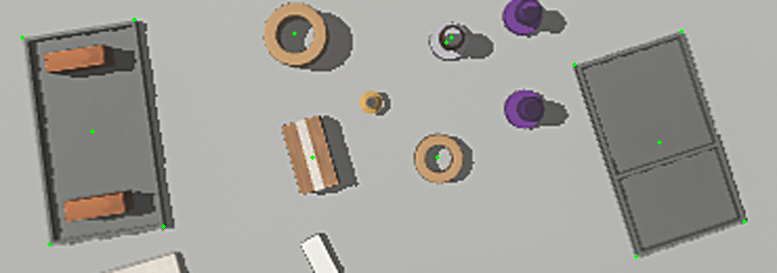

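```bash
cat > go.py <<'E'
# go.py x y z jawyaw_deg : remaining turn and shift in tool axes (shift expressed AFTER turn)
import sys
from h import *
s,T=tool()
x,y,z,yaw=map(float,sys.argv[1:5])
y0=np.degrees(np.arctan2(T[1,2],T[0,2]))
a=np.radians(yaw);Z=np.array([np.cos(a),np.sin(a),0]);X=np.array([0,0,-1.]);Tg=np.c_[X,np.cross(Z,X),Z]
rv=np.degrees(R.from_matrix(T.T@Tg).as_rotvec())
d=np.array([x,y,z])-s["tool_pos"]
print("t %.2f pos %s jawyaw %.2f tilt %.2f open %.3f F %s"%(s["t"],s["tool_pos"].round(4),y0,np.degrees(np.arccos(min(1,-T[2,0]))),s["opening"],s["force"].round(1)))
print("turn",rv.round(2),"shift in target axes",(Tg.T@d).round(4),"| in present axes",(T.T@d).round(4),"j1 %.2f j6 %.2f"%(s["joints"][0],s["joints"][5]))
E
python3 -m pendant '[[[-7.1,0,0,0,0,0,80],[-7.1,0,0,0,0,0,80],[-7.1,0,0,0,0,0,80],[-7.1,0,0,0,0,0,80],[-7.1,0,0,0,0,0,80],[-7.1,0,0,0,0,0,80],[-7.1,0,0,0,0,0,80],[-7.1,0,0,0,0,0,80],[-7.1,0,0,0,0,0,80],[-7.1,0,0,0,0,0,80],[-7.1,0,0,0,0,0,80],[-7.1,0,0,0,0,0,80]]]'
python3 -m pendant '[[[-7.1,0,0,0,0,0,80],[-7.1,0,0,0,0,0,80],[-7.1,0,0,0,0,0,80],[-7.1,0,0,0,0,0,80],[-7.1,0,0,0,0,0,80],[-7.1,0,0,0,0,0,80],[-7.1,0,0,0,0,0,80],[-7.1,0,0,0,0,0,80],[-7.1,0,0,0,0,0,80],[-7.1,0,0,0,0,0,80],[-7.1,0,0,0,0,0,80],[0,0,0,0,0,0,80]]]'
python3 go.py 0.448 -0.0705 0.12 100.1
```

```text
t: 1.3
tool_pos: [0.2647, -0.5385, 0.2482]
orientation: [-0.297, 1.55, 0.298]
force: [1.1, -1.0, -0.6]
opening: 0.801
t: 2.3
tool_pos: [0.2647, -0.5385, 0.2482]
orientation: [-1.334, 1.123, 1.334]
force: [0.6, 1.4, -0.7]
opening: 0.795
t 2.30 pos [ 0.2647 -0.5385  0.2482] jawyaw 99.80 tilt 0.00 open 0.795 F [ 0.6  1.4 -0.7]
turn [-0.3  0.   0. ] shift in target axes [ 0.1282 -0.2626  0.4286] | in present axes [ 0.1283 -0.2603  0.4299] j1 -1.33 j6 -1.50
```

```bash
python3 -m pendant '[[[0,0,0,0.004,-0.021,0.035,80],[0,0,0,0.004,-0.021,0.035,80],[0,0,0,0.004,-0.021,0.035,80],[0,0,0,0.004,-0.021,0.035,80],[0,0,0,0.004,-0.021,0.035,80],[0,0,0,0.004,-0.021,0.035,80],[0,0,0,0.004,-0.021,0.035,80],[0,0,0,0.004,-0.021,0.035,80],[0,0,0,0.004,-0.021,0.035,80],[0,0,0,0.004,-0.021,0.035,80],[0,0,0,0.004,-0.021,0.035,80],[0,0,0,0.004,-0.021,0.035,80]]]'
python3 -m pendant '[[[0,0,0,0.02,-0.008,0.01,80],[0,0,0,0.02,0,0,80],[0,0,0,0,0,0,80],[0,0,0,0,0,0,80]]]'
python3 go.py 0.448 -0.0705 0.021 100.1
python3 - <<'E'
from h import *
s=manip.state();d=get_image("wrist");c=cam(d,s)
im=d["pixels"].copy()
for p in proj(c,[(.448,-.0705,.025),(.448,-.0705,0)]): cv2.circle(im,tuple(p.astype(int)),3,(0,255,0),-1)
cv2.imwrite("pics/w1.png",im[:,:,::-1])
E
```

```text
t: 3.3
tool_pos: [0.4445, -0.0808, 0.2004]
orientation: [-1.327, 1.129, 1.325]
force: [1.2, -0.2, -0.1]
opening: 0.801
t: 3.63
tool_pos: [0.4497, -0.0712, 0.1599]
orientation: [-1.327, 1.128, 1.33]
force: [0.3, 0.3, 0.3]
opening: 0.801
t 3.63 pos [ 0.4497 -0.0712  0.1599] jawyaw 99.34 tilt 0.10 open 0.801 F [0.3 0.3 0.3]
turn [-0.76  0.05 -0.09] shift in target axes [0.1389 0.0016 0.001 ] | in present axes [0.1389 0.0014 0.0009] j1 -0.45 j6 -0.61
```

View pics/w1.png

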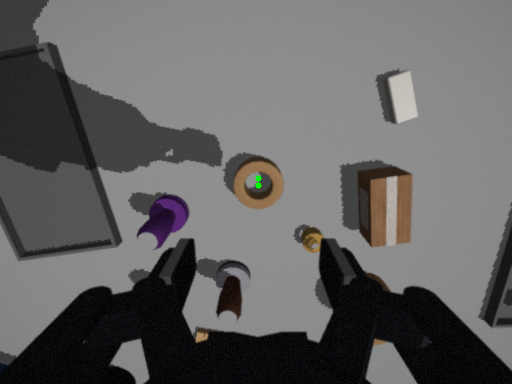

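```bash
python3 -m pendant '[[[-0.7,0,0,0.03,0.0015,0.001,80],[0,0,0,0.03,0,0,80],[0,0,0,0.03,0,0,80],[0,0,0,0.025,0,0,80],[0,0,0,0.015,0,0,80],[0,0,0,0.008,0,0,80],[0,0,0,0,0,0,80],[0,0,0,0,0,0,80]]]'
python3 go.py 0.448 -0.0705 0.021 100.1
python3 -m pendant '[[[0,0,0,0,0,0,40],[0,0,0,0,0,0,40],[0,0,0,0,0,0,40],[0,0,0,0,0,0,40],[0,0,0,0,0,0,40],[0,0,0,0,0,0,40]]]'
```

```text
t: 4.35
tool_pos: [0.4494, -0.0717, 0.0236]
orientation: [-1.339, 1.12, 1.336]
force: [-0.2, -0.2, 1.1]
opening: 0.802
t 4.35 pos [ 0.4494 -0.0717  0.0236] jawyaw 100.09 tilt 0.08 open 0.802 F [-0.2 -0.2  1.1]
turn [-0.01 -0.05  0.06] shift in target axes [0.0026 0.0011 0.0014] | in present axes [0.0026 0.0012 0.0014] j1 -0.45 j6 -0.62
t: 4.85
tool_pos: [0.45, -0.0716, 0.0246]
orientation: [-1.341, 1.12, 1.336]
force: [-2.5, -0.4, 9.6]
opening: 0.559
```

```bash
python3 -m pendant '[[[0,0,0,0,0,0,30],[0,0,0,0,0,0,30],[0,0,0,0,0,0,30]]]'
python3 -m pendant '[[[0,0,0,-0.005,0,0,30],[0,0,0,-0.01,0,0,30],[0,0,0,-0.025,0,0,30],[0,0,0,-0.03,0,0,30],[0,0,0,0,0,0,30],[0,0,0,0,0,0,30]]]'
python3 - <<'E'
from h import *
s=manip.state();d=get_image("wrist")
cv2.imwrite("pics/w2.png",d["pixels"][:,:,::-1])
E
python3 go.py 0.469 0.286 0.10 100.1
```

```text
t: 5.1
tool_pos: [0.45, -0.0716, 0.0246]
orientation: [-1.341, 1.12, 1.336]
force: [-2.6, -0.3, 10.3]
opening: 0.56
t: 5.6
tool_pos: [0.4503, -0.0716, 0.0951]
orientation: [-1.343, 1.119, 1.335]
force: [-0.0, 0.0, -0.3]
opening: 0.555
t 5.65 pos [ 0.4494 -0.0711  0.0934] jawyaw 100.17 tilt 0.12 open 0.554 F [-0.8  0.1 -1.2]
turn [ 0.07 -0.07  0.1 ] shift in target axes [-0.0066 -0.0819  0.3482] | in present axes [-0.0069 -0.0824  0.348 ] j1 -0.45 j6 -0.62
```

View pics/w2.png

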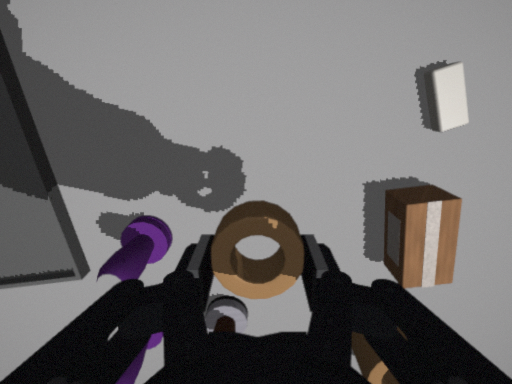

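```bash
python3 -m pendant '[[[0,0,0,-0.003,-0.0041,0.0174,30],[0,0,0,-0.003,-0.0082,0.0348,30],[0,0,0,-0.001,-0.0082,0.0348,30],[0,0,0,0,-0.0082,0.0348,30],[0,0,0,0,-0.0082,0.0348,30],[0,0,0,0,-0.0082,0.0348,30],[0,0,0,0,-0.0082,0.0348,30],[0,0,0,0,-0.0082,0.0348,30],[0,0,0,0,-0.0082,0.0348,30],[0,0,0,0,-0.0082,0.0348,30],[0,0,0,0,-0.0041,0.0174,30],[0,0,0,0,0,0,30]]]'
python3 -m pendant '[[[0,0,0,0,0,0,30],[0,0,0,0,0,0,30]]]'
python3 - <<'E'
from h import *
s=manip.state();d=get_image("wrist")
cv2.imwrite("pics/w3.png",d["pixels"][:,:,::-1])
E
python3 go.py 0.469 0.286 0.03 100.1
```

```text
t: 6.65
tool_pos: [0.4667, 0.2892, 0.0979]
orientation: [-1.34, 1.119, 1.343]
force: [-0.5, 0.4, -0.5]
opening: 0.557
t: 6.82
tool_pos: [0.4673, 0.2855, 0.0983]
orientation: [-1.339, 1.122, 1.34]
force: [0.9, -0.6, 0.1]
opening: 0.558
t 6.87 pos [0.4676 0.2852 0.0986] jawyaw 100.13 tilt 0.08 open 0.559 F [ 0.  -0.7 -0.4]
turn [ 0.03 -0.03 -0.07] shift in target axes [ 0.0686 -0.0015  0.0005] | in present axes [ 0.0686 -0.0016  0.0006] j1 0.31 j6 0.13
```

View pics/w3.png

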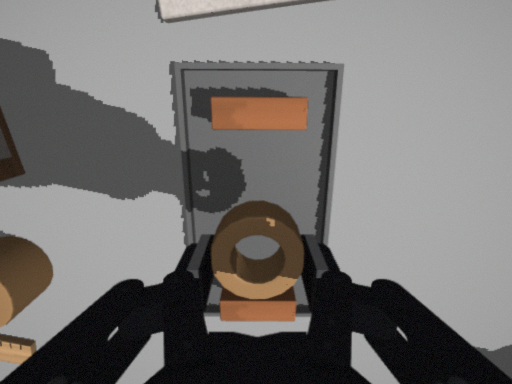

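```bash
python3 -m pendant '[[[0,0,0,0.02,-0.001,0,30],[0,0,0,0.025,0,0,30],[0,0,0,0.012,0,0,30],[0,0,0,0.006,0,0,30],[0,0,0,0.003,0,0,30],[0,0,0,0,0,0,30],[0,0,0,0,0,0,30]]]'
python3 go.py 0.469 0.286 0.03 100.1
```

```text
t: 7.45
tool_pos: [0.4696, 0.2863, 0.0343]
orientation: [-1.339, 1.119, 1.338]
force: [0.1, 0.4, 0.6]
opening: 0.556
t 7.45 pos [0.4696 0.2863 0.0343] jawyaw 100.15 tilt 0.07 open 0.556 F [0.1 0.4 0.6]
turn [0.05 0.   0.07] shift in target axes [ 0.0043  0.0006 -0.0002] | in present axes [ 0.0043  0.0007 -0.0002] j1 0.31 j6 0.13
```

```bash
python3 -m pendant '[[[0,0,0,0.002,0,0,30],[0,0,0,0.002,0,0,30],[0,0,0,0.001,0,0,30],[0,0,0,0,0,0,30],[0,0,0,0,0,0,30]]]'
python3 go.py 0.469 0.286 0.03 100.1
```

```text
t: 7.87
tool_pos: [0.4693, 0.2865, 0.0288]
orientation: [-1.339, 1.119, 1.338]
force: [0.3, -0.1, 3.1]
opening: 0.553
t 7.87 pos [0.4693 0.2865 0.0288] jawyaw 100.18 tilt 0.04 open 0.553 F [ 0.3 -0.1  3.1]
turn [ 0.08 -0.    0.04] shift in target axes [-0.0012  0.0003 -0.0004] | in present axes [-0.0013  0.0003 -0.0004] j1 0.31 j6 0.13
```

```bash
python3 -m pendant '[[[0,0,0,0,0,0,72],[0,0,0,0,0,0,72],[0,0,0,0,0,0,72],[0,0,0,0,0,0,72],[0,0,0,-0.01,0,0,72],[0,0,0,-0.02,0,0,72],[0,0,0,-0.03,0,0,72],[0,0,0,-0.03,0,0,72],[0,0,0,-0.03,0,0,72],[0,0,0,0,0,0,72]]]'
python3 - <<'E'
from h import *
s=manip.state();d=get_image("wrist");c=cam(d,s)
cv2.imwrite("pics/w4.png",d["pixels"][:,:,::-1])
E
python3 go.py 0.6724 -0.0154 0.15 178.2
```

```text
t: 8.7
tool_pos: [0.4718, 0.2873, 0.1557]
orientation: [-1.342, 1.112, 1.333]
force: [-0.0, 0.0, 1.2]
opening: 0.717
t 8.75 pos [0.4711 0.287  0.1528] jawyaw 100.17 tilt 0.38 open 0.723 F [-0.1  0.3 -0. ]
turn [-78.03  -0.22   0.35] shift in target axes [ 0.0028  0.2959 -0.2107] | in present axes [ 0.0035 -0.1447 -0.3332] j1 0.31 j6 0.13
```

View pics/w4.png

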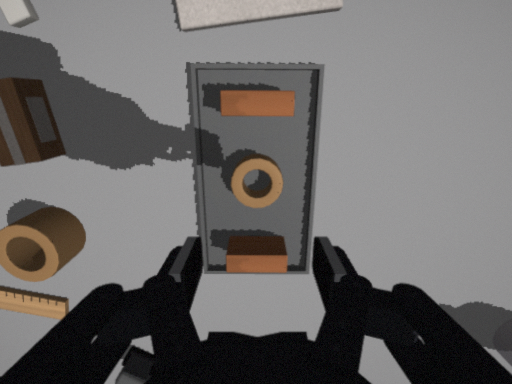

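The wrist view shows the roll flat between the blocks at (257,183). Next is the ruler.

```bash
python3 -m pendant '[[[-7.1,0,0,0,0,0,60],[-7.1,0,0,0,0,0,60],[-7.1,0,0,0,0,0,60],[-7.1,0,0,0,0,0,60],[-7.1,0,0,0,0,0,60],[-7.1,0,0,0,0,0,60],[-7.1,0,0,0,0,0,60],[-7.1,0,0,0,0,0,60],[-7.1,0,0,0,0,0,60],[-7.1,0,0,0,0,0,60],[-7,0,0,0,0,0,60],[0,0,0,0,0,0,60]]]'
python3 -m pendant '[[[0,0,0,0,0.0148,-0.0105,60],[0,0,0,0,0.0296,-0.021,60],[0,0,0,0,0.0296,-0.021,60],[0,0,0,0,0.0296,-0.021,60],[0,0,0,0,0.0296,-0.021,60],[0,0,0,0,0.0296,-0.021,60],[0,0,0,0,0.0296,-0.021,60],[0,0,0,0,0.0296,-0.021,60],[0,0,0,0,0.0296,-0.021,60],[0,0,0,0,0.0296,-0.021,60],[0,0,0,0,0.0148,-0.0105,60],[0,0,0,0,0,0,60]]]'
python3 -m pendant '[[[0,0,0,0,0,0,60],[0,0,0,0,0,0,60]]]'
python3 - <<'E'
from h import *
s=manip.state();d=get_image("wrist");c=cam(d,s);img=d["pixels"]
cv2.imwrite("pics/w5.png",img[:,:,::-1])
E
python3 go.py 0.6724 -0.0154 0.04 178.2
```

```text
t: 9.75
tool_pos: [0.4685, 0.2862, 0.1477]
orientation: [-2.207, 0.03, 2.21]
force: [0.3, 0.4, -0.1]
opening: 0.601
t: 10.75
tool_pos: [0.6706, -0.0201, 0.1472]
orientation: [-2.201, 0.045, 2.202]
force: [0.8, 0.1, -0.4]
opening: 0.601
t: 10.92
tool_pos: [0.6688, -0.0154, 0.1478]
orientation: [-2.203, 0.037, 2.205]
force: [-0.1, 0.6, 0.1]
opening: 0.605
t 10.97 pos [ 0.6688 -0.0151  0.1481] jawyaw 178.13 tilt 0.05 open 0.605 F [-0.3 -0.2  0.9]
turn [-0.07  0.04  0.02] shift in target axes [ 0.1081  0.0002 -0.0037] | in present axes [ 0.1081  0.0002 -0.0037] j1 -0.22 j6 -1.76
```

View pics/w5.png

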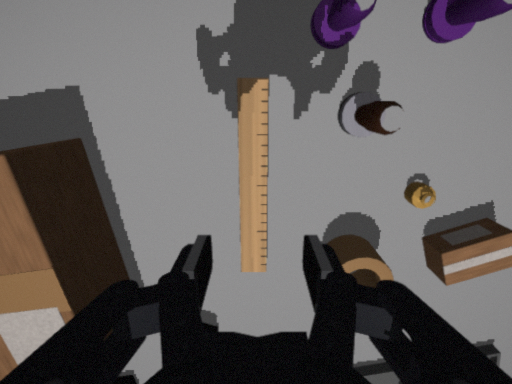

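```bash
python3 - <<'E'
from h import *
s=manip.state();d=get_image("wrist");c=cam(d,s);img=d["pixels"]
hsv=cv2.cvtColor(img,cv2.COLOR_RGB2HSV)
m=((hsv[...,1]>90)&(hsv[...,2]>110)&(hsv[...,0]<30)).astype(np.uint8);m[:,:225]=0;m[:,290:]=0;m[:60]=0;m[285:]=0
m=cv2.morphologyEx(m,cv2.MORPH_CLOSE,np.ones((5,5)))
k=max(cv2.findContours(m,0,1)[0],key=cv2.contourArea)[:,0]
P=plane(c,k,.008)[:,:2]*1000
r=cv2.minAreaRect(P.astype(np.float32));print(r)
E
```

```text
((672.3777465820312, -16.297279357910156), (197.5376434326172, 27.28811264038086), 88.06040954589844)
```

```bash
python3 -m pendant '[[[0,0,0,0.03,-0.0005,-0.0036,50],[0,0,0,0.035,0,0,50],[0,0,0,0.03,0,0,46],[0,0,0,0.013,0,0,46],[0,0,0,0,0,0,46],[0,0,0,0,0,0,46],[0,0,0,0,0,0,46]]]'
python3 go.py 0.6724 -0.0158 0.03 178.2
python3 - <<'E'
from h import *
d=get_image("wrist");cv2.imwrite("pics/w6.png",d["pixels"][:,:,::-1])
E
```

```text
t: 11.6
tool_pos: [0.6743, -0.0158, 0.043]
orientation: [-2.209, 0.036, 2.202]
force: [1.2, -0.4, 1.1]
opening: 0.466
t 11.60 pos [ 0.6743 -0.0158  0.043 ] jawyaw 178.18 tilt 0.19 open 0.466 F [ 1.2 -0.4  1.1]
turn [-0.02 -0.18 -0.04] shift in target axes [0.013  0.0001 0.0019] | in present axes [0.0129 0.0001 0.002 ] j1 -0.22 j6 -1.76
```

View pics/w6.png

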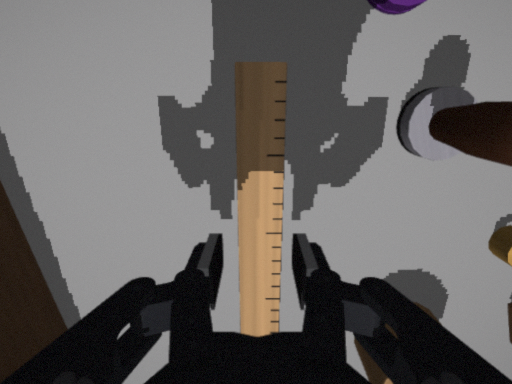

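```bash
python3 -m pendant '[[[0,0,0,0.008,0,0.001,46],[0,0,0,0.004,0,0,46],[0,0,0,0.002,0,0,46],[0,0,0,0,0,0,46],[0,0,0,0,0,0,46]]]'
python3 -m pendant '[[[0,0,0,0.002,0,0,46],[0,0,0,0,0,0,46],[0,0,0,0,0,0,46]]]'
python3 go.py 0.6724 -0.0158 0.03 178.2
```

```text
t: 12.07
tool_pos: [0.6719, -0.0158, 0.0261]
orientation: [-2.205, 0.035, 2.206]
force: [-0.2, 0.6, 0.9]
opening: 0.455
t: 12.32
tool_pos: [0.672, -0.0158, 0.0242]
orientation: [-2.205, 0.035, 2.205]
force: [0.2, 0.1, 0.5]
opening: 0.457
t 12.32 pos [ 0.672  -0.0158  0.0242] jawyaw 178.17 tilt 0.01 open 0.457 F [0.2 0.1 0.5]
turn [-0.03  0.   -0.  ] shift in target axes [-0.0058 -0.     -0.0004] | in present axes [-0.0058 -0.     -0.0004] j1 -0.22 j6 -1.76
```

```bash
python3 -m pendant '[[[0,0,0,0.0015,0,0,46],[0,0,0,0.001,0,0,46],[0,0,0,0,0,0,46],[0,0,0,0,0,0,46]]]'
python3 -m pendant '[[[0,0,0,0,0,0,20],[0,0,0,0,0,0,20],[0,0,0,0,0,0,20],[0,0,0,0,0,0,20],[0,0,0,0,0,0,20]]]'
python3 go.py 0.6724 -0.0158 0.03 178.2
```

```text
t: 12.65
tool_pos: [0.6719, -0.0158, 0.0217]
orientation: [-2.205, 0.035, 2.206]
force: [-0.5, -0.4, -0.1]
opening: 0.46
t: 13.07
tool_pos: [0.6723, -0.0158, 0.0222]
orientation: [-2.206, 0.035, 2.205]
force: [-1.0, -0.1, 4.5]
opening: 0.291
t 13.07 pos [ 0.6723 -0.0158  0.0222] jawyaw 178.17 tilt 0.04 open 0.291 F [-1.  -0.1  4.5]
turn [-0.03 -0.04 -0.01] shift in target axes [-0.0078 -0.0001 -0.0001] | in present axes [-0.0078 -0.0001 -0.0001] j1 -0.22 j6 -1.76
```

```bash
python3 -m pendant '[[[0,0,0,-0.005,0,0,15],[0,0,0,-0.01,0,0,15],[0,0,0,-0.02,0,0,15],[0,0,0,-0.03,0,0,15],[0,0,0,-0.03,0,0,15],[0,0,0,-0.03,0,0,15],[0,0,0,0,0,0,15],[0,0,0,0,0,0,15],[0,0,0,0,0,0,15]]]'
python3 - <<'E'
from h import *
d=get_image("wrist");cv2.imwrite("pics/w7.png",d["pixels"][:,:,::-1])
d=get_image("scene");cv2.imwrite("pics/s7.png",d["pixels"][:,:,::-1])
E
python3 go.py 0.469 0.286 0.148 100.1
```

```text
t: 13.82
tool_pos: [0.6719, -0.0158, 0.1467]
orientation: [-2.205, 0.035, 2.205]
force: [0.1, 0.7, -0.5]
opening: 0.294
t 13.92 pos [ 0.6712 -0.0156  0.1453] jawyaw 178.17 tilt 0.13 open 0.292 F [-0.5 -0.4  0.1]
turn [ 7.807e+01  1.300e-01 -7.000e-02] shift in target axes [-0.0027  0.1462  0.3324] | in present axes [-0.0021 -0.295   0.2117] j1 -0.22 j6 -1.76
```

View pics/w7.png

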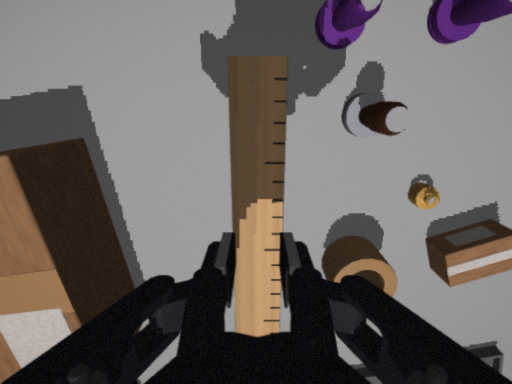

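View pics/s7.png

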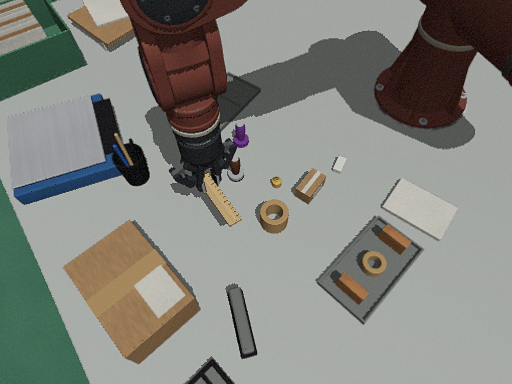

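```bash
python3 -m pendant '[[[0,0,0,0,-0.0148,0.0106,15],[0,0,0,0,-0.0295,0.0212,15],[0,0,0,0,-0.0295,0.0212,15],[0,0,0,0,-0.0295,0.0212,15],[0,0,0,0,-0.0295,0.0212,15],[0,0,0,0,-0.0295,0.0212,15],[0,0,0,0,-0.0295,0.0212,15],[0,0,0,0,-0.0295,0.0212,15],[0,0,0,0,-0.0295,0.0212,15],[0,0,0,0,-0.0295,0.0212,15],[0,0,0,0,-0.0148,0.0106,15],[0,0,0,0,0,0,15]]]'
python3 -m pendant '[[[3,0,0,0,0,0,15],[7.1,0,0,0,0,0,15],[7.1,0,0,0,0,0,15],[7.1,0,0,0,0,0,15],[7.1,0,0,0,0,0,15],[7.1,0,0,0,0,0,15],[7.1,0,0,0,0,0,15],[7.1,0,0,0,0,0,15],[7.1,0,0,0,0,0,15],[7.1,0,0,0,0,0,15],[7.1,0,0,0,0,0,15],[4,0,0,0,0,0,15]]]'
python3 -m pendant '[[[0,0,0,0,0,0,15],[0,0,0,0,0,0,15]]]'
python3 - <<'E'
from h import *
d=get_image("wrist");cv2.imwrite("pics/w8.png",d["pixels"][:,:,::-1])
E
python3 go.py 0.469 0.286 0.075 100.1
```

```text
t: 14.92
tool_pos: [0.4665, 0.2885, 0.1455]
orientation: [-2.205, 0.031, 2.21]
force: [0.2, -0.5, -0.3]
opening: 0.29
t: 15.92
tool_pos: [0.4693, 0.2851, 0.1455]
orientation: [-1.333, 1.126, 1.334]
force: [0.1, 0.3, 0.2]
opening: 0.288
t: 16.08
tool_pos: [0.4694, 0.2854, 0.1459]
orientation: [-1.34, 1.12, 1.341]
force: [-0.1, -0.2, -0.5]
opening: 0.293
t 16.13 pos [0.4694 0.2855 0.1461] jawyaw 100.31 tilt 0.06 open 0.290 F [ 0.4 -0.1 -0.7]
turn [ 0.21 -0.02 -0.06] shift in target axes [0.0711 0.0003 0.0006] | in present axes [0.0711 0.0002 0.0006] j1 0.31 j6 0.13
```

View pics/w8.png

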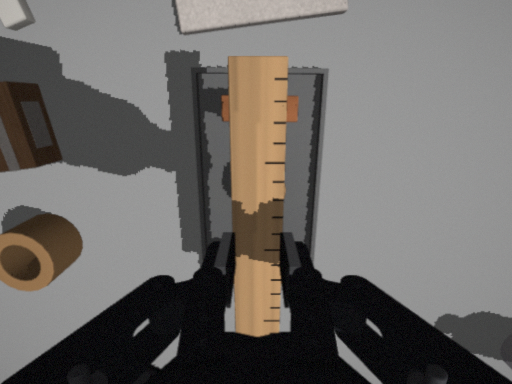

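```bash
python3 -m pendant '[[[0,0,0,0.02,0,0.0005,15],[0,0,0,0.025,0,0,15],[0,0,0,0.015,0,0,15],[0,0,0,0.008,0,0,15],[0,0,0,0.003,0,0,15],[0,0,0,0.002,0,0,15],[0,0,0,0,0,0,15],[0,0,0,0,0,0,15]]]'
python3 -m pendant '[[[0,0,0,0.002,0,0,15],[0,0,0,0.002,0,0,15],[0,0,0,0,0,0,15],[0,0,0,0,0,0,15]]]'
python3 go.py 0.469 0.286 0.067 100.1
```

```text
t: 16.8
tool_pos: [0.4701, 0.2866, 0.0749]
orientation: [-1.34, 1.118, 1.338]
force: [-0.0, -0.7, -0.7]
opening: 0.291
t: 17.13
tool_pos: [0.4694, 0.2864, 0.0698]
orientation: [-1.339, 1.12, 1.339]
force: [-0.6, 0.4, -0.1]
opening: 0.295
t 17.13 pos [0.4694 0.2864 0.0698] jawyaw 100.18 tilt 0.01 open 0.295 F [-0.6  0.4 -0.1]
turn [ 0.08 -0.01 -0.  ] shift in target axes [ 0.0028  0.0005 -0.0003] | in present axes [ 0.0028  0.0005 -0.0003] j1 0.31 j6 0.13
```

```bash
python3 -m pendant '[[[0,0,0,0.0015,0,0,15],[0,0,0,0.001,0,0,15],[0,0,0,0.001,0,0,15],[0,0,0,0,0,0,15],[0,0,0,0,0,0,15]]]'
python3 go.py 0.469 0.286 0.067 100.1
```

```text
t: 17.55
tool_pos: [0.4696, 0.2864, 0.0671]
orientation: [-1.339, 1.12, 1.338]
force: [-2.8, -1.7, 8.0]
opening: 0.292
t 17.55 pos [0.4696 0.2864 0.0671] jawyaw 100.17 tilt 0.03 open 0.292 F [-2.8 -1.7  8. ]
turn [ 0.07 -0.01  0.02] shift in target axes [ 0.0001  0.0006 -0.0003] | in present axes [ 0.0001  0.0006 -0.0003] j1 0.31 j6 0.13
```

```bash
python3 -m pendant '[[[0,0,0,0,0,0,50],[0,0,0,0,0,0,50],[0,0,0,0,0,0,50],[0,0,0,0,0,0,50],[0,0,0,-0.01,0,0,50],[0,0,0,-0.02,0,0,50],[0,0,0,-0.03,0,0,50],[0,0,0,-0.03,0,0,50],[0,0,0,0,0,0,50],[0,0,0,0,0,0,50]]]'
python3 - <<'E'
from h import *
d=get_image("wrist");cv2.imwrite("pics/w9.png",d["pixels"][:,:,::-1])
d=get_image("scene");cv2.imwrite("pics/s9.png",d["pixels"][:,:,::-1])
E
python3 go.py 0.5675 -0.080 0.16 178
```

```text
t: 18.38
tool_pos: [0.4708, 0.2869, 0.159]
orientation: [-1.34, 1.116, 1.336]
force: [-0.2, 0.2, 0.5]
opening: 0.498
t 18.48 pos [0.4693 0.2864 0.156 ] jawyaw 100.17 tilt 0.02 open 0.498 F [-0.4 -1.1 -0.2]
turn [-7.783e+01  0.000e+00 -2.000e-02] shift in target axes [-0.004   0.3627 -0.1109] | in present axes [-0.0039 -0.0319 -0.378 ] j1 0.31 j6 0.13
```

View pics/w9.png

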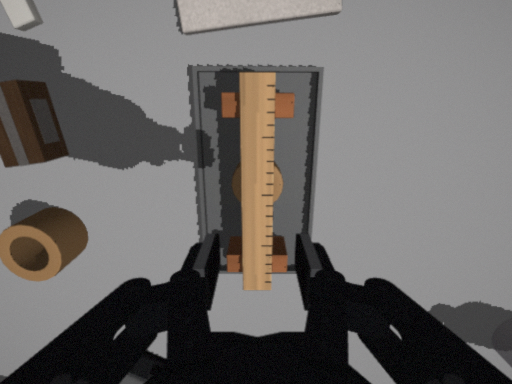

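View pics/s9.png

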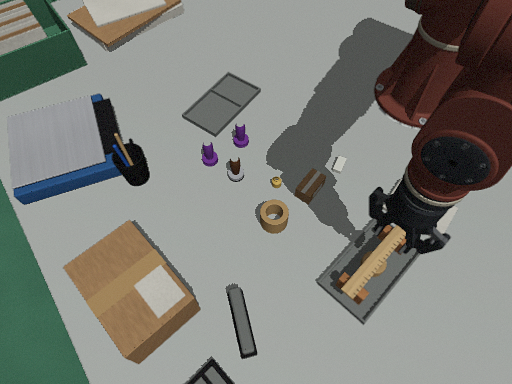

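Both views show the ruler level on both blocks with the roll beneath it. Next is the carton.

```bash
python3 -m pendant '[[[-7.1,0,0,0,0,0,65],[0,0,0,0,0,0,65],[0,0,0,0,0,0,65]]]'
python3 go.py 0.450 0.0605 0.14 107.4
```

```text
t: 18.73
tool_pos: [0.4688, 0.2862, 0.1551]
orientation: [-1.425, 1.055, 1.427]
force: [0.0, -0.8, -0.2]
opening: 0.651
t 18.73 pos [0.4688 0.2862 0.1551] jawyaw 107.10 tilt 0.11 open 0.651 F [ 0.  -0.8 -0.2]
turn [-0.3  -0.01 -0.11] shift in target axes [ 0.0151  0.0854 -0.2097] | in present axes [ 0.0153  0.0843 -0.2102] j1 0.31 j6 0.01
```

```bash
python3 -m pendant '[[[-0.3,0,0,0,0.007,-0.0175,65],[0,0,0,0,0.014,-0.035,65],[0,0,0,0,0.014,-0.035,65],[0,0,0,0,0.014,-0.035,65],[0,0,0,0.005,0.014,-0.035,65],[0,0,0,0.005,0.014,-0.035,65],[0,0,0,0.005,0.007,-0.017,65],[0,0,0,0,0,0,65],[0,0,0,0,0,0,65],[0,0,0,0,0,0,65]]]'
python3 go.py 0.450 0.0605 0.024 107.4
python3 - <<'E'
from h import *
s=manip.state();d=get_image("wrist");c=cam(d,s);im=d["pixels"].copy()
th=np.radians(17.4);e=np.array([np.cos(th),np.sin(th)]);f=np.array([-e[1],e[0]])
pts=[(*(np.array([.450,.0605])+a*.036*e+b*.02*f),.036) for a in(1,-1) for b in(1,-1)]
for p in proj(c,pts): cv2.circle(im,tuple(p.astype(int)),3,(0,255,0),-1)
cv2.imwrite("pics/w10.png",im[:,:,::-1])
E
```

```text
t: 19.57
tool_pos: [0.4524, 0.0617, 0.1412]
orientation: [-1.43, 1.049, 1.43]
force: [0.7, 0.3, -0.6]
opening: 0.649
t 19.57 pos [0.4524 0.0617 0.1412] jawyaw 107.46 tilt 0.02 open 0.649 F [ 0.7  0.3 -0.6]
turn [ 0.06  0.02 -0.01] shift in target axes [ 0.1172  0.0027 -0.0005] | in present axes [ 0.1172  0.0027 -0.0005] j1 -0.15 j6 -0.46
```

View pics/w10.png

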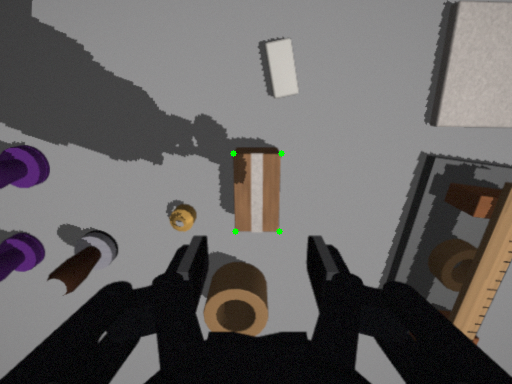

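```bash
python3 -m pendant '[[[0,0,0,0.02,0.0027,-0.0005,65],[0,0,0,0.035,0,0,65],[0,0,0,0.03,0,0,65],[0,0,0,0.02,0,0,65],[0,0,0,0.01,0,0,65],[0,0,0,0.002,0,0,65],[0,0,0,0,0,0,65],[0,0,0,0,0,0,65],[0,0,0,0,0,0,30],[0,0,0,0,0,0,30],[0,0,0,0,0,0,30],[0,0,0,0,0,0,30]]]'
python3 -m pendant '[[[0,0,0,0,0,0,30],[0,0,0,0,0,0,30]]]'
python3 go.py 0.450 0.0605 0.024 107.4
```

```text
t: 20.62
tool_pos: [0.4515, 0.0599, 0.0261]
orientation: [-1.433, 1.047, 1.429]
force: [-1.4, 0.3, 7.2]
opening: 0.458
t: 20.78
tool_pos: [0.4515, 0.0599, 0.0261]
orientation: [-1.433, 1.047, 1.429]
force: [-0.1, 0.1, 7.7]
opening: 0.455
t 20.78 pos [0.4515 0.0599 0.0261] jawyaw 107.57 tilt 0.17 open 0.455 F [-0.1  0.1  7.7]
turn [ 0.17 -0.07  0.16] shift in target axes [0.0021 0.0013 0.0011] | in present axes [0.0021 0.0013 0.0011] j1 -0.16 j6 -0.46
```

Gripped at 0.455, about 39 mm. Lifting, then carrying to the letter tray.

```bash
python3 -m pendant '[[[0,0,0,-0.005,0,0,25],[0,0,0,-0.015,0,0,25],[0,0,0,-0.03,0,0,25],[0,0,0,-0.035,0,0,25],[0,0,0,-0.035,0,0,25],[0,0,0,-0.015,0,0,25],[0,0,0,0,0,0,25],[0,0,0,0,0,0,25]]]'
python3 - <<'E'
from h import *
d=get_image("wrist");cv2.imwrite("pics/w11.png",d["pixels"][:,:,::-1])
E
python3 go.py 0.505 -0.288 0.15 108.5
```

```text
t: 21.45
tool_pos: [0.4507, 0.0599, 0.1603]
orientation: [-1.433, 1.047, 1.429]
force: [-0.3, -0.3, -1.9]
opening: 0.457
t 21.50 pos [0.45   0.06   0.1589] jawyaw 107.57 tilt 0.01 open 0.459 F [-0.2  0.5 -1.3]
turn [-0.93 -0.   -0.01] shift in target axes [ 0.0089  0.0582 -0.3475] | in present axes [ 0.009   0.0526 -0.3484] j1 -0.16 j6 -0.46
```

View pics/w11.png

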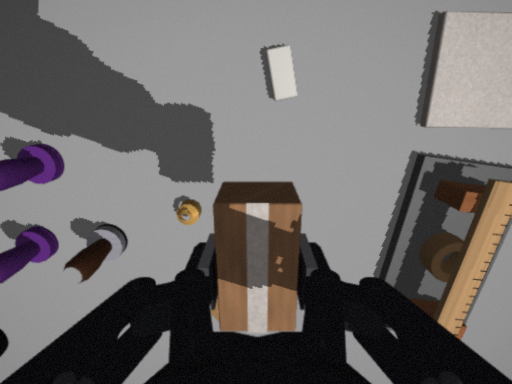

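```bash
python3 -m pendant '[[[-0.9,0,0,0,0.0029,-0.0174,25],[0,0,0,0,0.0058,-0.0348,25],[0,0,0,0,0.0058,-0.0348,25],[0,0,0,0,0.0058,-0.0348,25],[0,0,0,0,0.0058,-0.0348,25],[0,0,0,0,0.0058,-0.0348,25],[0,0,0,0,0.0058,-0.0348,25],[0,0,0,0,0.0058,-0.0348,25],[0,0,0,0,0.0058,-0.0348,25],[0,0,0,0,0.0058,-0.0348,25],[0,0,0,0,0.0029,-0.0174,25],[0,0,0,0,0,0,25]]]'
python3 -m pendant '[[[0,0,0,0,0,0,25],[0,0,0,0,0,0,25]]]'
python3 - <<'E'
from h import *
d=get_image("wrist");cv2.imwrite("pics/w12.png",d["pixels"][:,:,::-1])
E
python3 go.py 0.505 -0.288 0.04 108.5
```

```text
t: 22.5
tool_pos: [0.5041, -0.2914, 0.1568]
orientation: [-1.438, 1.042, 1.442]
force: [0.3, -1.1, -0.6]
opening: 0.456
t: 22.67
tool_pos: [0.5044, -0.2872, 0.1579]
orientation: [-1.44, 1.038, 1.445]
force: [0.7, -0.1, -1.1]
opening: 0.456
t 22.72 pos [ 0.5046 -0.287   0.1584] jawyaw 108.52 tilt 0.11 open 0.457 F [ 0.4  0.5 -0.9]
turn [ 0.02  0.1  -0.05] shift in target axes [ 0.1184 -0.     -0.001 ] | in present axes [ 1.184e-01 -1.000e-04 -1.200e-03] j1 -0.74 j6 -1.07
```

View pics/w12.png

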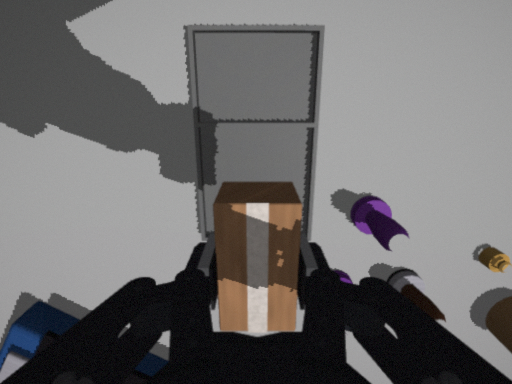

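```bash
python3 -m pendant '[[[0,0,0,0.02,0,-0.001,25],[0,0,0,0.035,0,0,25],[0,0,0,0.035,0,0,25],[0,0,0,0.018,0,0,25],[0,0,0,0.008,0,0,25],[0,0,0,0.004,0,0,25],[0,0,0,0.002,0,0,25],[0,0,0,0,0,0,25],[0,0,0,0,0,0,25]]]'
python3 go.py 0.505 -0.288 0.03 108.5
```

```text
t: 23.47
tool_pos: [0.5063, -0.29, 0.039]
orientation: [-1.445, 1.039, 1.441]
force: [-0.1, -0.2, -1.7]
opening: 0.46
t 23.47 pos [ 0.5063 -0.29    0.039 ] jawyaw 108.49 tilt 0.15 open 0.460 F [-0.1 -0.2 -1.7]
turn [-0.01 -0.13  0.07] shift in target axes [0.009  0.0006 0.0023] | in present axes [0.009  0.0006 0.0023] j1 -0.74 j6 -1.07
```

```bash
python3 -m pendant '[[[0,0,0,0.003,0,0.001,25],[0,0,0,0.002,0,0,25],[0,0,0,0.001,0,0,25],[0,0,0,0,0,0,25],[0,0,0,0,0,0,25]]]'
python3 -m pendant '[[[0,0,0,0.0015,0,0,25],[0,0,0,0,0,0,25],[0,0,0,0,0,0,25]]]'
```

```text
t: 23.88
tool_pos: [0.505, -0.2885, 0.0313]
orientation: [-1.443, 1.039, 1.443]
force: [0.3, 0.1, -1.2]
opening: 0.455
t: 24.13
tool_pos: [0.5053, -0.2887, 0.0301]
orientation: [-1.443, 1.039, 1.442]
force: [-1.0, -0.5, 1.6]
opening: 0.46
```

```bash
python3 -m pendant '[[[0,0,0,0.001,0,0,25],[0,0,0,0,0,0,25],[0,0,0,0,0,0,65],[0,0,0,0,0,0,65],[0,0,0,0,0,0,65],[0,0,0,-0.005,0,0,65],[0,0,0,-0.02,0,0,65],[0,0,0,-0.03,0,0,65],[0,0,0,-0.035,0,0,65],[0,0,0,-0.035,0,0,65],[0,0,0,0,0,0,65],[0,0,0,0,0,0,65]]]'
python3 - <<'E'
from h import *
d=get_image("wrist");cv2.imwrite("pics/w13.png",d["pixels"][:,:,::-1])
E
python3 go.py 0.5675 -0.080 0.16 108.5
```

```text
t: 25.13
tool_pos: [0.5063, -0.2896, 0.1567]
orientation: [-1.447, 1.04, 1.438]
force: [-0.6, 0.3, -1.5]
opening: 0.648
t 25.18 pos [ 0.5054 -0.2888  0.1546] jawyaw 108.47 tilt 0.09 open 0.650 F [-0.3  0.5  0.7]
turn [-0.03 -0.08  0.04] shift in target axes [-0.0054 -0.1251  0.1783] | in present axes [-0.0056 -0.125   0.1783] j1 -0.74 j6 -1.07
```

View pics/w13.png

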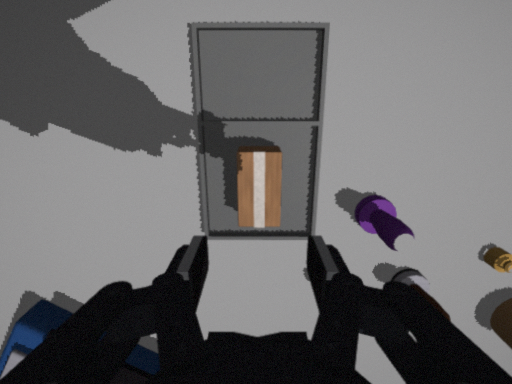

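The carton is flat in the large compartment at (259,189). Next is the stamp.

```bash
python3 -m pendant '[[[0,0,0,0,-0.0104,0.0149,48],[0,0,0,-0.005,-0.0208,0.0297,48],[0,0,0,0,-0.0208,0.0297,48],[0,0,0,0,-0.0208,0.0297,48],[0,0,0,0,-0.0208,0.0297,48],[0,0,0,0,-0.0208,0.0297,48],[0,0,0,0,-0.0104,0.0149,48],[0,0,0,0,0,0,48],[0,0,0,0,0,0,48],[0,0,0,0,0,0,48],[0,0,0,0,0,0,48]]]'
python3 - <<'E'
from h import *
s=manip.state();d=get_image("wrist");c=cam(d,s);im=d["pixels"].copy()
cv2.imwrite("pics/w14r.png",im[:,:,::-1])
for p in proj(c,[(.5675,-.08,.07),(.5675,-.08,.0)]): cv2.circle(im,tuple(p.astype(int)),2,(0,255,0),-1);print(p)
cv2.imwrite("pics/w14.png",im[:,:,::-1])
E
python3 go.py 0.5675 -0.080 0.055 108.5
```

```text
t: 26.1
tool_pos: [0.5664, -0.0808, 0.1581]
orientation: [-1.441, 1.04, 1.443]
force: [-1.0, -0.1, -0.2]
opening: 0.478
[258.30165455 205.28902652]
[257.97036364 181.83560255]
t 26.15 pos [ 0.5665 -0.0809  0.1583] jawyaw 108.38 tilt 0.04 open 0.479 F [0.1 0.1 0.4]
turn [-0.12  0.02 -0.04] shift in target axes [ 0.1033 -0.0012  0.0005] | in present axes [ 0.1033 -0.0013  0.0005] j1 -0.37 j6 -0.69
```

View pics/w14.png

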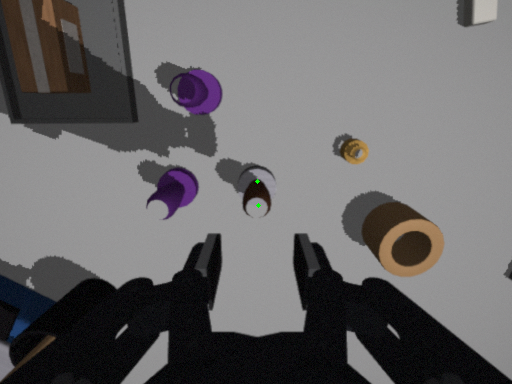

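```bash
python3 -m pendant '[[[0,0,0,0.02,-0.0025,0.0005,48],[0,0,0,0.03,0,0,48],[0,0,0,0.03,0,0,48],[0,0,0,0.018,0,0,48],[0,0,0,0.008,0,0,48],[0,0,0,0,0,0,48],[0,0,0,0,0,0,48],[0,0,0,0,0,0,48]]]'
python3 - <<'E'
from h import *
d=get_image("wrist");cv2.imwrite("pics/w15.png",d["pixels"][:,:,::-1])
E
python3 go.py 0.5685 -0.080 0.052 108.5
```

```text
t: 26.82
tool_pos: [0.5702, -0.0793, 0.0546]
orientation: [-1.444, 1.039, 1.44]
force: [-0.0, -0.1, 0.5]
opening: 0.483
t 26.87 pos [ 0.5703 -0.0792  0.0547] jawyaw 108.45 tilt 0.16 open 0.482 F [-0.7  0.5  0.5]
turn [-0.05 -0.11  0.12] shift in target axes [ 0.0027  0.002  -0.0002] | in present axes [ 0.0027  0.002  -0.0002] j1 -0.36 j6 -0.69
```

View pics/w15.png

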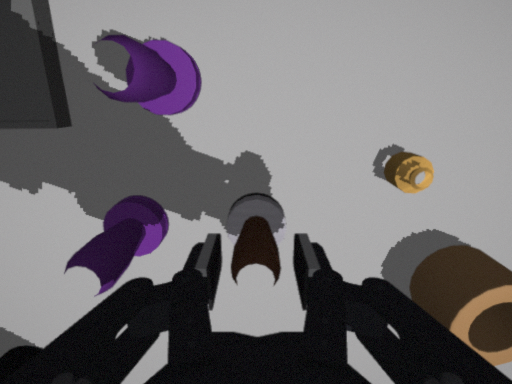

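The stamp's handle sits centred between the pads at (257,260), so I'll close.

```bash
python3 -m pendant '[[[0,0,0,0.002,0.001,0,48],[0,0,0,0,0,0,48],[0,0,0,0,0,0,10],[0,0,0,0,0,0,10],[0,0,0,0,0,0,10],[0,0,0,0,0,0,10],[0,0,0,0,0,0,10],[0,0,0,0,0,0,10]]]'
python3 go.py 0.409 -0.320 0.16 108.5
```

```text
t: 27.53
tool_pos: [0.5685, -0.0789, 0.0512]
orientation: [-1.443, 1.039, 1.442]
force: [-0.6, -0.6, 6.0]
opening: 0.272
t 27.53 pos [ 0.5685 -0.0789  0.0512] jawyaw 108.48 tilt 0.04 open 0.272 F [-0.6 -0.6  6. ]
turn [-0.02 -0.03  0.03] shift in target axes [-0.1088  0.2278 -0.178 ] | in present axes [-0.1088  0.2276 -0.1782] j1 -0.37 j6 -0.69
```

```bash
python3 -m pendant '[[[0,0,0,-0.005,0,0,10],[0,0,0,-0.01,0,0,10],[0,0,0,-0.025,0,0,10],[0,0,0,-0.03,0,0,10],[0,0,0,-0.03,0,0,10],[0,0,0,-0.01,0,0,10],[0,0,0,0,0,0,10],[0,0,0,0,0,0,10]]]'
python3 - <<'E'
from h import *
d=get_image("wrist");cv2.imwrite("pics/w16.png",d["pixels"][:,:,::-1])
d=get_image("scene");cv2.imwrite("pics/s16.png",cv2.resize(d["pixels"][60:280,120:340],None,fx=2.6,fy=2.6)[:,:,::-1])
E
python3 go.py 0.409 -0.320 0.16 108.5
```

```text
t: 28.2
tool_pos: [0.5683, -0.0789, 0.1606]
orientation: [-1.443, 1.039, 1.442]
force: [0.4, -0.5, -2.8]
opening: 0.267
t 28.30 pos [ 0.5673 -0.0785  0.1588] jawyaw 108.47 tilt 0.16 open 0.274 F [-0.4  0.8 -1.3]
turn [-0.03  0.1  -0.13] shift in target axes [-0.0012  0.2267 -0.1788] | in present axes [-0.0011  0.2266 -0.1789] j1 -0.37 j6 -0.69
```

View pics/w16.png

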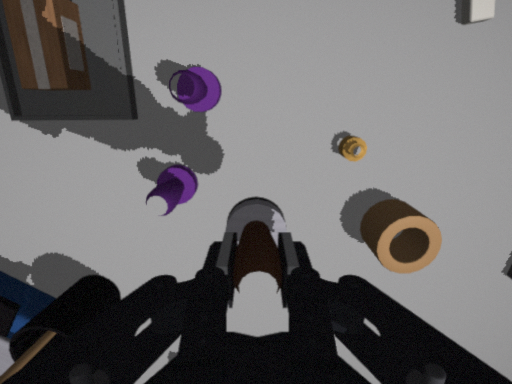

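View pics/s16.png

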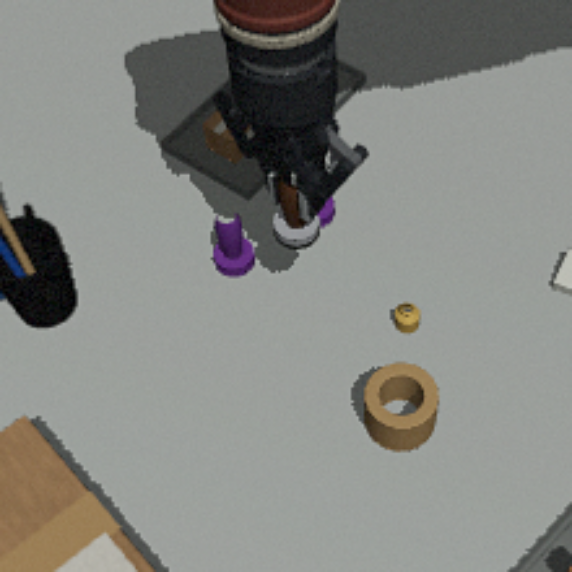

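```bash
python3 -m pendant '[[[0,0,0,0,0.0142,-0.0112,10],[0,0,0,0,0.0283,-0.0223,10],[0,0,0,0,0.0283,-0.0223,10],[0,0,0,0,0.0283,-0.0223,10],[0,0,0,0,0.0283,-0.0223,10],[0,0,0,0,0.0283,-0.0223,10],[0,0,0,0,0.0283,-0.0223,10],[0,0,0,0,0.0283,-0.0223,10],[0,0,0,0,0.0142,-0.0112,10],[0,0,0,0,0,0,10],[0,0,0,0,0,0,10],[0,0,0,0,0,0,10]]]'
python3 - <<'E'
from h import *
s=manip.state();d=get_image("wrist");c=cam(d,s);im=d["pixels"].copy()
for p in proj(c,[(.409,-.32,.004)]): cv2.circle(im,tuple(p.astype(int)),2,(0,255,0),-1);print(p)
cv2.imwrite("pics/w17.png",im[:,:,::-1])
E
python3 go.py 0.409 -0.320 0.06 108.5
```

```text
t: 29.3
tool_pos: [0.4097, -0.319, 0.1595]
orientation: [-1.441, 1.038, 1.444]
force: [-0.8, 0.2, -1.4]
opening: 0.27
[256.63235012 180.32833056]
t 29.35 pos [ 0.4101 -0.3188  0.1598] jawyaw 108.52 tilt 0.09 open 0.271 F [ 0.6 -0.9 -1.7]
turn [ 0.02  0.09 -0.02] shift in target axes [ 0.0998  0.0014 -0.0008] | in present axes [ 0.0998  0.0014 -0.001 ] j1 -0.91 j6 -1.24
```

View pics/w17.png

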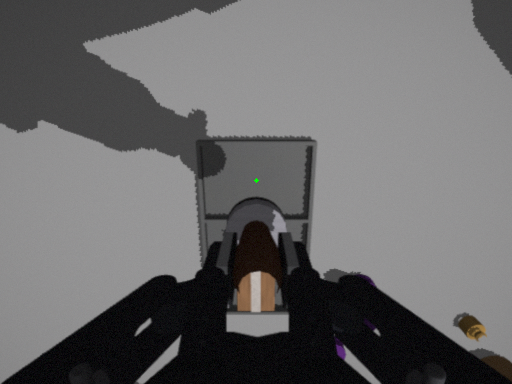

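```bash
python3 -m pendant '[[[0,0,0,0.02,0.001,-0.001,10],[0,0,0,0.03,0,0,10],[0,0,0,0.025,0,0,10],[0,0,0,0.014,0,0,10],[0,0,0,0.006,0,0,10],[0,0,0,0.003,0,0,10],[0,0,0,0,0,0,10],[0,0,0,0,0,0,10],[0,0,0,0,0,0,10]]]'
python3 -m pendant '[[[0,0,0,0.002,0,0,10],[0,0,0,0.002,0,0,10],[0,0,0,0,0,0,10],[0,0,0,0,0,0,10]]]'
python3 -m pendant '[[[0,0,0,0.001,0,0,10],[0,0,0,0.001,0,0,10],[0,0,0,0,0,0,10],[0,0,0,0,0,0,10]]]'
python3 go.py 0.409 -0.320 0.055 108.5
```

```text
t: 30.1
tool_pos: [0.41, -0.3217, 0.0641]
orientation: [-1.445, 1.04, 1.441]
force: [0.8, 0.1, -1.9]
opening: 0.271
t: 30.43
tool_pos: [0.4092, -0.3212, 0.0588]
orientation: [-1.442, 1.039, 1.443]
force: [-0.2, -0.6, -1.4]
opening: 0.269
t: 30.77
tool_pos: [0.4093, -0.3211, 0.0567]
orientation: [-1.443, 1.039, 1.443]
force: [-0.2, -0.3, -1.1]
opening: 0.272
t 30.77 pos [ 0.4093 -0.3211  0.0567] jawyaw 108.47 tilt 0.01 open 0.272 F [-0.2 -0.3 -1.1]
turn [-0.03  0.   -0.  ] shift in target axes [ 0.0017 -0.0001  0.0012] | in present axes [ 0.0017 -0.0001  0.0012] j1 -0.92 j6 -1.24
```

```bash
python3 -m pendant '[[[0,0,0,0.001,0,0,10],[0,0,0,0.001,0,0,10],[0,0,0,0,0,0,10],[0,0,0,0,0,0,10]]]'
python3 go.py 0.409 -0.320 0.055 108.5
```

```text
t: 31.1
tool_pos: [0.4095, -0.3214, 0.0552]
orientation: [-1.443, 1.039, 1.442]
force: [-1.1, 0.6, 3.4]
opening: 0.274
t 31.10 pos [ 0.4095 -0.3214  0.0552] jawyaw 108.47 tilt 0.04 open 0.274 F [-1.1  0.6  3.4]
turn [-0.03 -0.04  0.01] shift in target axes [ 0.0002 -0.      0.0015] | in present axes [ 0.0002 -0.      0.0015] j1 -0.92 j6 -1.24
```

The force reads 3.4 N upward, so the foot is on the floor. Releasing and rising.

```bash
python3 -m pendant '[[[0,0,0,0,0,0,48],[0,0,0,0,0,0,48],[0,0,0,0,0,0,48],[0,0,0,0,0,0,48],[0,0,0,-0.01,0,0,48],[0,0,0,-0.02,0,0,48],[0,0,0,-0.03,0,0,48],[0,0,0,-0.035,0,0,48],[0,0,0,-0.03,0,0,48],[0,0,0,0,0,0,48],[0,0,0,0,0,0,48],[0,0,0,0,0,0,48]]]'
python3 go.py 0.264 -0.538 0.248 108.5
python3 - <<'E'
from h import *
for n in ("wrist","scene","top"):
    d=get_image(n);cv2.imwrite(f"pics/{n}18.png",d["pixels"][:,:,::-1])
E
```

```text
t: 32.1
tool_pos: [0.4093, -0.3211, 0.1798]
orientation: [-1.443, 1.039, 1.443]
force: [0.1, -0.1, 0.2]
opening: 0.478
t 32.10 pos [ 0.4093 -0.3211  0.1798] jawyaw 108.47 tilt 0.01 open 0.478 F [ 0.1 -0.1  0.2]
turn [-0.03 -0.01  0.  ] shift in target axes [-0.0682  0.2066 -0.1596] | in present axes [-0.0682  0.2065 -0.1597] j1 -0.92 j6 -1.24
```

View pics/wrist18.png

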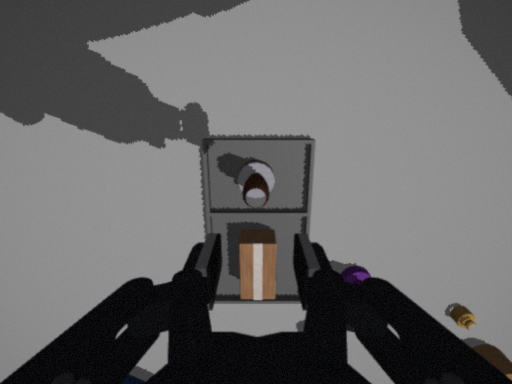

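View pics/scene18.png

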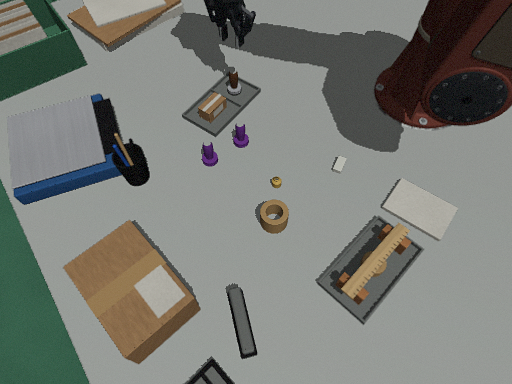

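View pics/top18.png

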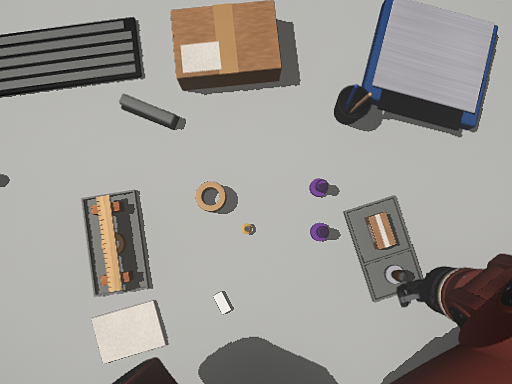

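Everything is in place in all three views. One numeric check before I hand in.

```bash
python3 - <<'E'
from m import *
obj((190,175,235,220),warm,.048,"thick")
m2=((S>75)&(V>150)&(H>11)&(H<30)).astype(np.uint8); obj((90,190,125,296),m2,.053,"ruler")
lab=((S>50)&(V>60)&(H<30)|((V>200)&(S<40))).astype(np.uint8); obj((362,205,402,255),lab,.040,"carton")
def tr(p,o,a):
    a=np.radians(a);d=np.array(p)-o;return (np.array([[np.cos(a),np.sin(a)],[-np.sin(a),np.cos(a)]])@d).round(4)
print("stamp in tray",tr(plane(c,[(393.5,274.5)],.018)[0,:2],[.466,-.301],18.5))
s=manip.state();dw=get_image("wrist");cw=cam(dw,s)
print("stamp top (wrist) in tray",tr(plane(cw,[(256,198)],.074)[0,:2],[.466,-.301],18.5))
print("stamp foot (wrist) in tray",tr(plane(cw,[(256,178.5)],.018)[0,:2],[.466,-.301],18.5))
E
```

```text
thick rect c [571.   76.2] size [59.3 61.4] long-axis deg 91.0 circ [571.1  76.7] 31.7
ruler rect c [468.9 287.5] size [199.7  31.3] long-axis deg 10.1 circ [469.1 286.2] 100.0
carton rect c [ 504.2 -285.5] size [73.  47.7] long-axis deg 18.5 circ [ 504.  -286.2] 42.1
stamp in tray [-0.0593 -0.0002]
stamp top (wrist) in tray [-0.0597 -0.0019]
stamp foot (wrist) in tray [-0.0621 -0.0019]
```

```bash
python3 - <<'E'
from workcell import manip
print(manip.sign_off())
E
```

```text
the job is handed in; nothing more can be done
None
```

Both kits are made up and the job is handed in at about 32 s of the 106 s allowed. Sign-off gives no verdict, so the checks below come from my own camera measurements.

- **Parcel kit:** The thin roll lies flat on the floor midway between the blocks. The ruler sits on both blocks, about 1–2 mm from the tray centre and within about 0.1° of the tray's line.
- **Letter kit:** The stamp stands upright at tray x ≈ −60 mm, y ≈ 0 to −2 mm. The carton is flat and right way up, about 2–3 mm from the centre of the large compartment.
- **Left alone:** The thick roll measures exactly where it started, and I did not touch the purple stamps. The gripper was open and about 12 cm above the trays at hand-in.

**Odd readings:**
- **Mask widths:** In the last check the ruler measured about 31 mm wide (it is 28 mm) and the carton about 48 mm (it is 40 mm). I put that down to colour-mask spill-over. The centres agree with where I released them to about 3 mm.
- **Closing force:** I measured 4.5–10 N upward each time the fingers closed, well within limits.

No check failed.

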